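# Pack the attar vials home in the rose glass column

### The job

Two attar vials have hung up on the grip strips inside the rose glass column. Take the packing rod from its marble stand and push the vials down the column with it until the stack bottoms out firmly on the hidden floor: lean on the rod with a steady 20 N or so, never over 40 N, which would force the glass. Then stand the rod back in its stand, leaving the perfume bottles and the comb where they are.

Things in the scene. Friction and masses are not known exactly. Their poses are not given: they have to be found in the camera images.
- column_mouth (a point): centre of the open mouth of the vial column, on its rim, 200 mm above the dressing surface; z up along the upright tube. The column is a rose-tinted glass tube, 46 mm outside and 40 mm inside diameter, rising from a brass socket (58 mm across, 58 mm high). Sprung silicone strips along its inside, from 6 mm below the rim down, flared at their tops, leave a free way 26 to 28 mm wide on the axis
- column: the vial column, fixed; origin at the centre of the underside of its 94 mm brass foot, on the dressing surface, z up. Hidden in the socket is a rigid twist-up floor, left at an unknown height 10 to 45 mm above this origin: it can only be felt. The vials are to stand on it, one on the other
- vial_top_mid (a point): centre of the upper vial: smoke glass, gilt domed cap on top, diameter 28 mm, length 60 mm, z along it, held upright on the column's axis by the strips, with the top of its cap 2 to 14 mm below the rim
- vial_low_mid (a point): centre of the lower vial (amber glass, same size and cap), held below the upper one with a gap between the two and another under it. One moving vial drags at up to 5 N, the pair at up to 11 N; standing on the floor they no longer yield. Firm means over 14 N on the upper vial for 0.25 s with nothing moving; over 40 N forces the glass
- rod_grip (a point): middle of the packing rod's handle: dark wood, round, diameter 24 mm, from 30 mm below to 28 mm above this point. Below it a brass shaft of diameter 12 mm ends in a flat foot of diameter 20 mm, its underside 115 mm below this point. z up along the rod, 145 mm long, about 0.13 kg
- rod_foot (a point): centre of the underside of the packing rod's foot, 115 mm below the middle of the handle along the rod
- stand_mouth (a point): centre of the mouth of the rod stand, 55 mm above the dressing surface: a fixed round marble stand, 60 mm across, with an upright well of diameter 30 mm and 45 mm depth in which the rod stands foot down and loosely upright
- bottle_amber: capped perfume bottle of square amber glass with gilt cap, 32 x 56 mm, 108 mm tall, standing on the rose glass tray; origin at the centre of its underside, z up
- bottle_smoke: capped round perfume bottle of smoke glass with black cap, diameter 54 mm, 100 mm tall, standing on the rose glass tray; origin at the centre of its underside, z up
- comb: silver plastic comb, 180 mm long (its y axis), 40 mm wide, 5 mm thick, lying flat; origin near the middle of its underside
Not all that is in view belongs to the job. Leave any purple look-alike of the part that bears vial_top_mid alone.

How it is judged:
By the outcome, as a careful person would: the job done as asked, in the order asked, and still so for the second after the job is handed in, with the robot touching nothing.
It also fails if it takes over 58 s, if anything falls off the work surface, if the arm or the gripper's body presses on something with over 40 N, if the wrist force passes 120 N, or if a joint passes its speed limit or range.

### The arm

A 6-joint arm with a two-finger parallel gripper is mounted at the origin on the work surface. World frame = base frame: x ahead of the robot, y to its left, z up, the work surface at z = 0. Lengths are in mm, angles in degrees, forces in N, time in s.
With the tool pointing down it reaches from about 350 to 775 mm from the base axis. Payload 5.5 kg.
Tool frame: the origin (TCP) lies between the finger pads; the fingertips stand 14 mm ahead of it and the grasp point (between the pads) lies 5 mm behind it; z points along the fingers, y is the direction in which the jaws open and shut (so a half turn about z gives the same grasp; the last joint's range is limited). The gripper opens to 85 mm and grips with 20 to 120 N. Pads are 22 mm wide; open, the fingers measure 114 mm over their backs; the gripper's body (76 mm by 85 mm) begins 54 mm behind the grasp point. The pads swing forward as they close: fully open they stand 13 mm farther back than shut.
Start: joints at [62.705, 17.945, 2.641, 74.691, 0, 82.002], TCP at [190.045, 542.728, 245.323] pointing down, gripper open.
Joint ranges: [-158.12, 158.12], [-49.38, 96.58], [-58.88, 72.47], [-126.05, 133.96], [-84.25, 85.87], [-180, 180]. Speed limits (degrees/s): [147.25, 147.25, 180, 180, 180, 180].

### API

Orientations are given as a 3x3 rotation matrix whose columns are the frame's x, y, z axes.
In Python, from rig import r gives the robot as it stands. The module is installed in compiled form; this text tells all that it offers.
- The arm moves only by the tool play_rows, never from a script. Its arguments are lists of equal length, an entry for each row: "travel": the shift along the tool's x, y, z normalised to -1 to 1, where 1 is 250 mm, a list of three; "rot": the turn, a rotation vector about the tool's x, y, z normalised to -1 to 1, where 1 is 120 degrees, a list of three; "gripper": the opening in per cent of the stroke, from 0 (shut) to 100 (fully open). In form: {"travel": [[dx, dy, dz], ...], "rot": [[rx, ry, rz], ...], "gripper": [gripper, ...]}. A call has 1 to 20 rows; each row is the pose to reach, as a shift and turn from the pose measured when the call began, along the tool's axes at that moment; what a row does not reach only later rows make up. A row lasts 1/10 s, in which the tool goes at most 50 mm and 8.59 degrees, less where a joint would pass 70% of its speed; a pose out of reach is approached as far as the arm can. A call with a number of a shift or a turn outside -1 to 1 is refused whole. A call with a gripper value outside its range is refused whole. The fingers move at their own pace and stop on an object; "grip_force" is the grip in N (left out, the last holds). Time passes only in rows, so rows that repeat a pose let the fingers close. It gives the time, the measured TCP pose, the force and the opening at its end, in the units of the state.
- r.read_state(): the state, without advancing time (a new reading comes with each control period).
- r.camera(name): name is "scene" or "top" or "wrist"; returns a dict with "frame" (420x560x3 uint8, red, green, blue), "fx", "fy", "cx", "cy" (pixels), "xyz" and "rotation" of the camera in the world; the wrist camera has in their place "hand_eye" (4x4, takes a point from camera to tool coordinates, whose origin is the TCP and whose axes are the flange's). Camera axes: x right, y up, looking along -z (the intrinsics and any distortion apply to the point x, -y, -z); pixel columns grow to the right and rows downward; lengths in mm; the calibration is good to about 2 mm. A picture is of the moment at which its call begins: read the wrist's pose just before it. There is no depth.
- r.job_done(): hands the job in, once; it reports no verdict.
The state is a dict: "time": time; "qpos": joint angles; "joint_vel": joint speeds; "joint_efforts": joint torques, N m; "tcp_pos": TCP position; "orientation": TCP orientation; "contact_force": force on the tool from outside, world axes, zero at the start; "moment": the same for the moment, N m; "gripper_width": opening from 0.0 (shut) to 1.0 (fully open).
Only numpy, scipy, OpenCV 4.12 (cv2) and the standard library are available. Lean on these libraries where they do the work, as an engineer would, in place of code of your own. Each camera call takes 0.05 s, during which the arm holds its last target. There are 200 camera calls.

## Working session

There is one attempt and no reset: what is moved stays moved. The work goes in short steps, Python scripts to look and compute and a tool call to move; the robot and the scene stay as the last step left them, time stands still between calls to the robot, and variables do not carry over. Pictures are saved under pics/ and viewed, about 8 in all and at most 12, crops included, and the job is handed in when it is done.

Besides the shell and the picture viewer there is one more tool, called after "Request:" by a JSON object that holds its "fn" and its "kwargs". play_rows: Moves the arm, as the interface text tells. Its arguments: {"type":"object","properties":{"travel":{"type":"array","items":{"type":"array","items":{"type":"number"}}},"rot":{"type":"array","items":{"type":"array","items":{"type":"number"}}},"gripper":{"type":"array","items":{"type":"number"}},"grip_force":{"type":"number"}},"required":["travel","rot","gripper"]}

```bash
mkdir -p pics; cat > h.py <<'E'
import numpy as np, cv2
from rig import r
def cam(n):
    s=r.read_state(); c=r.camera(n)
    if n=="wrist":
        T=np.eye(4);T[:3,:3]=s["orientation"];T[:3,3]=s["tcp_pos"];W=T@np.array(c["hand_eye"]);c["xyz"]=W[:3,3];c["rotation"]=W[:3,:3]
    c["xyz"]=np.array(c["xyz"],float);c["rotation"]=np.array(c["rotation"],float).reshape(3,3);return c
def save(c,p): cv2.imwrite(p,c["frame"][:,:,::-1])
def ray(c,u,v):
    d=c["rotation"]@np.array([(u-c["cx"])/c["fx"],-(v-c["cy"])/c["fy"],-1]);return c["xyz"],d/np.linalg.norm(d)
def onz(c,u,v,z):
    o,d=ray(c,u,v);return o+d*(z-o[2])/d[2]
def proj(c,P):
    p=c["rotation"].T@(np.array(P)-c["xyz"]);return c["cx"]+c["fx"]*p[0]/-p[2],c["cy"]+c["fy"]*p[1]/p[2]
def tri(c1,p1,c2,p2):
    o1,d1=ray(c1,*p1);o2,d2=ray(c2,*p2);A=np.stack([d1,-d2],1);t=np.linalg.lstsq(A,o2-o1,rcond=None)[0]
    a=o1+d1*t[0];b=o2+d2*t[1];return (a+b)/2,np.linalg.norm(a-b)
E
python3 - <<'E'
from h import *
s=r.read_state();print(s)
import pickle
D={}
for n in("scene","top"):
    c=cam(n);D[n]=c;save(c,f"pics/{n}0.png");print(n,{k:v for k,v in c.items() if k!="frame"})
pickle.dump(D,open("d0.pkl","wb"))
E
```

```text
{'time': 0.0, 'qpos': array([6.27053123e+01, 1.79917255e+01, 2.57516282e+00, 7.46919607e+01,
       4.54104388e-04, 8.20013692e+01]), 'joint_vel': array([0.07975453, 0.03661557, 0.0853313 , 0.09879557, 0.01431162,
       0.11710964]), 'joint_efforts': array([-4.50801999e-04, -4.80622315e+01,  2.98532706e+01,  1.92543631e-02,
        4.52744018e-05,  1.35347162e-05]), 'tcp_pos': array([189.7804433 , 542.23793308, 244.3867863 ]), 'orientation': array([[-9.43823574e-01,  3.30448626e-01, -8.75610074e-04],
       [ 3.30449674e-01,  9.43822119e-01, -1.67956600e-03],
       [ 2.71409878e-04, -1.87455905e-03, -9.99998206e-01]]), 'contact_force': array([-0.29294379,  1.05942053,  0.15099148]), 'moment': array([0.00317752, 0.02231418, 0.03254345]), 'gripper_width': 0.9999887806921243}
scene {'fx': 430.37956393078474, 'fy': 430.37956393078474, 'cx': 284.6233654434745, 'cy': 213.61487539594248, 'xyz': array([1163.19282798, -245.90012581,  783.89513068]), 'rotation': array([[ 0.40539349, -0.65002681,  0.64274509],
       [ 0.91401108,  0.27631282, -0.29704372],
       [ 0.01548767,  0.70789573,  0.70614713]])}
top {'fx': 494.9088895362475, 'fy': 494.9088895362475, 'cx': 284.80585243852806, 'cy': 209.64980107665252, 'xyz': array([379.38427255,  36.4425697 , 977.40684003]), 'rotation': array([[ 0.07131485,  0.97254788, -0.2215058 ],
       [-0.99742882,  0.07110568, -0.00892896],
       [ 0.00706648,  0.22157304,  0.97511817]])}
```

View pics/scene0.png

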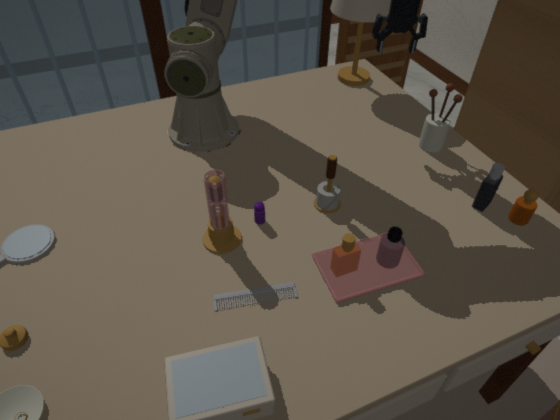

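View pics/top0.png

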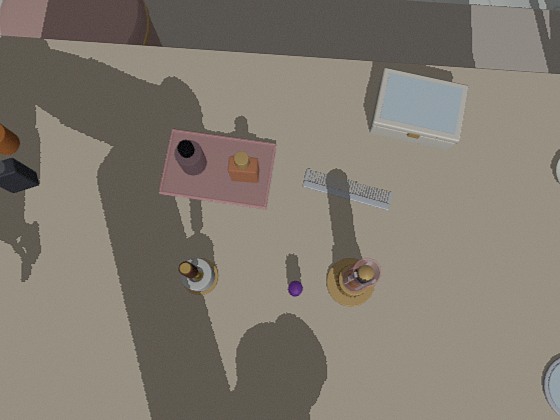

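Rod candidates:
- Dark-handled rod in the white marble stand: scene (330,180), top (187,269). This is the one I choose.
- Reed diffuser pot: scene (436,130). No.
- Dark bottle: scene (488,187). No.

Column: rose tube at scene (218,210), top (365,272). The purple vial at scene (260,212), top (295,289) is the decoy, so I'll leave it alone. Next is a close crop.

```bash
python3 - <<'E'
from h import *
import pickle
D=pickle.load(open("d0.pkl","rb"))
S=D["scene"]["frame"];T=D["top"]["frame"]
f=lambda I,u,v,w,h:cv2.resize(I[v:v+h,u:u+w],(400,300),interpolation=cv2.INTER_CUBIC)
a=np.hstack([f(S,290,150,80,60),f(T,160,245,80,60)]);b=np.hstack([f(S,170,165,120,90),f(T,310,240,100,75)])
cv2.imwrite("pics/crop1.png",np.vstack([a,b])[:,:,::-1])
c=D["top"]
print("rodtop z153",onz(c,186,267,153),"stand z55",onz(c,201,273,55),"col mouth z200",onz(c,366,272,200),"foot z0",onz(c,351,283,0))
E
```

```text
rodtop z153 [457.17609703 200.81346336 153.        ] stand z55 [457.36863803 191.35363086  55.        ] col mouth z200 [465.26750908 -90.55468158 200.        ] foot z0 [463.73271649 -94.60391813   0.        ]
```

View pics/crop1.png

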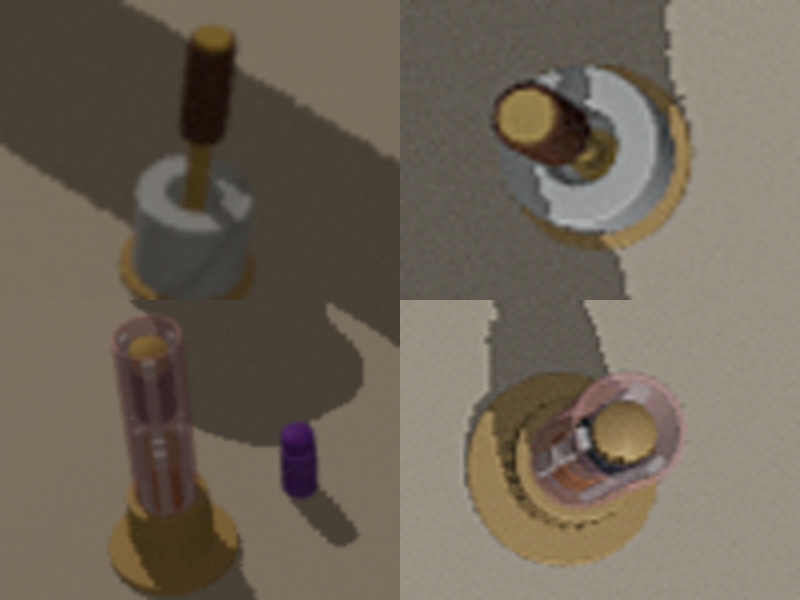

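The crop confirms the choice. The rod (dark handle, gilt end) leans slightly in the marble stand. The smoke vial with its gilt cap sits in the tube just under the rim. The purple one stands apart on the table. Next I triangulate.

```bash
python3 - <<'E'
from h import *
import pickle
D=pickle.load(open("d0.pkl","rb"));S,T=D["scene"],D["top"]
for n,p,q,z in [("rodtop",(332.4,157.6),(185.4,267.8),153),("stand",(328.8,189),(196.6,275),55),("mouth",(214.4,176.1),(367.5,272.5),200),
  ("foot",(222,237.5),(351,283),6)]:
    print(n,*[np.round(x,1) for x in tri(S,p,T,q)],np.round(onz(S,*p,z),1),np.round(onz(T,*q,z),1))
# brass shaft just above the mouth
print("handle bottom z~95 scene",np.round(onz(S,290+203/5,150+140/5,95),1), "top",np.round(onz(T,160+190/5-3,245+160/5,95),1))
E
```

```text
rodtop [456.4 203.1 149.8] 1.8 [460.1 201.8 153. ] [455.8 201.7 153. ]
stand [454.7 202.7  47.3] 4.8 [462.6 200.5  55. ] [453.1 199.1  55. ]
mouth [465.8 -91.5 195.4] 4.5 [472.3 -90.7 200. ] [464.7 -92.9 200. ]
foot [ 4.645e+02 -9.230e+01  2.000e-01] 4.9 [470.6 -91.2   6. ] [463.2 -93.8   6. ]
handle bottom z~95 scene [466.5 199.4  95. ] top [446.2 194.5  95. ]
```

Request:
{"fn": "play_rows", "kwargs": {"travel": [[-0.18,-0.115,-0.05],[-0.36,-0.23,-0.1],[-0.54,-0.35,-0.1],[-0.72,-0.46,-0.1],[-0.9,-0.58,-0.1],[-0.9,-0.58,-0.1],[-0.9,-0.58,-0.1],[-0.9,-0.58,-0.1]], "rot": [[0,0,0],[0,0,0],[0,0,0],[0,0,0],[0,0,0],[0,0,0],[0,0,0],[0,0,0]], "gripper": [100,100,100,100,100,100,100,100], "grip_force": 80}}

```text
time: 0.9
tcp_pos: [354.3, 330.9, 269.4]
orientation: [[-0.943, 0.332, -0.002], [0.332, 0.943, -0.001], [0.001, -0.002, -1.0]]
contact_force: [1.1, -0.2, -0.1]
gripper_width: 1.004
```

```bash
python3 - <<'E'
from h import *
s=r.read_state();R=s["orientation"];print(s["time"],s["tcp_pos"],s["qpos"],s["contact_force"],R)
c=cam("wrist");print(c["hand_eye"]);print(proj(c,[457,202,153]),proj(c,[457,202,55]))
print("delta tool/250 to above rod:",R.T@(np.array([457,202,270])-s["tcp_pos"])/250)
E
```

```text
0.9 [354.25434349 330.87569819 269.42950968] [ 3.35564971e+01  7.63593270e+00 -7.18138043e+00  7.53021642e+01
 -1.70018826e-02  5.29369655e+01] [ 1.08305076 -0.22580203 -0.0775249 ] [[-0.94333513  0.33183783 -0.00157372]
 [ 0.33184     0.94333465 -0.00139994]
 [ 0.00101999 -0.00184283 -0.99999778]]
[[-4.43225428e-04  9.59755639e-01  2.80836104e-01  7.19933842e+01]
 [ 9.99999866e-01  5.00544296e-04 -1.32372017e-04 -5.98083631e-01]
 [-2.67615700e-04  2.80836008e-01 -9.59755732e-01 -1.28834217e+02]
 [ 0.00000000e+00  0.00000000e+00  0.00000000e+00  1.00000000e+00]]
(np.float64(192.1467497156081), np.float64(340.9798795810558)) (np.float64(213.0792750195239), np.float64(288.02527355412235))
delta tool/250 to above rod: [-0.55875647 -0.34991627 -0.00220706]
```

Request:
{"fn": "play_rows", "kwargs": {"travel": [[-0.14,-0.09,0],[-0.28,-0.18,0],[-0.42,-0.27,0],[-0.56,-0.35,0],[-0.56,-0.35,0],[-0.56,-0.35,0]], "rot": [[0,0,0],[0,0,0],[0,0,0],[0,0,0],[0,0,0],[0,0,0]], "gripper": [100,100,100,100,100,100]}}

```text
time: 1.55
tcp_pos: [456.9, 203.1, 269.1]
orientation: [[-0.944, 0.33, -0.003], [0.33, 0.944, -0.001], [0.002, -0.002, -1.0]]
contact_force: [-0.3, 0.9, -0.5]
gripper_width: 1.001
```

```bash
python3 - <<'E'
from h import *
import pickle
s=r.read_state();R=s["orientation"];print(s["time"],s["tcp_pos"])
c=cam("wrist");pickle.dump(c,open("w1.pkl","wb"));save(c,"pics/w1.png");print(proj(c,[457,202,153]),proj(c,[457,202,55]))
E
```

```text
1.55 [456.90112206 203.11815137 269.07124417]
(np.float64(277.9467263032172), np.float64(208.58073848543899)) (np.float64(278.1591800077086), np.float64(185.37710822364957))
```

View pics/w1.png

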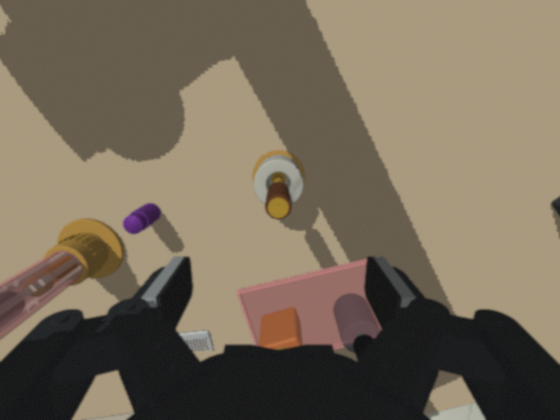

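The wrist view puts the rod end at (278,208) and the stand ring at (278,183). Both fall where (457,202) predicts. Next I descend and grip.

Request:
{"fn": "play_rows", "kwargs": {"travel": [[0,-0.004,0.12],[0,-0.004,0.24],[0,-0.004,0.36],[0,-0.004,0.48],[0,-0.004,0.56],[0,-0.004,0.6],[0,-0.004,0.6],[0,-0.004,0.6],[0,-0.004,0.6],[0,-0.004,0.6],[0,-0.004,0.6],[0,-0.004,0.6],[0,-0.004,0.6],[0,-0.004,0.6],[0,-0.004,0.6]], "rot": [[0,0,0],[0,0,0],[0,0,0],[0,0,0],[0,0,0],[0,0,0],[0,0,0],[0,0,0],[0,0,0],[0,0,0],[0,0,0],[0,0,0],[0,0,0],[0,0,0],[0,0,0]], "gripper": [100,100,100,100,100,100,100,60,40,20,10,10,10,10,10], "grip_force": 80}}

```text
time: 3.1
tcp_pos: [456.4, 202.6, 120.1]
orientation: [[-0.944, 0.329, -0.001], [0.329, 0.944, -0.001], [0.001, -0.001, -1.0]]
contact_force: [0.2, 0.5, 6.3]
gripper_width: 0.263
```

Request:
{"fn": "play_rows", "kwargs": {"travel": [[0,0,-0.06],[0,0,-0.14],[0,0,-0.24],[0,0,-0.36],[0,0,-0.48],[0,0,-0.6],[0,0,-0.72],[0,0,-0.82],[0,0,-0.88],[0,0,-0.88],[0,0,-0.88],[0,0,-0.88]], "rot": [[0,0,0],[0,0,0],[0,0,0],[0,0,0],[0,0,0],[0,0,0],[0,0,0],[0,0,0],[0,0,0],[0,0,0],[0,0,0],[0,0,0]], "gripper": [10,10,10,10,10,10,10,10,10,10,10,10]}}

```text
time: 4.3
tcp_pos: [456.0, 202.6, 338.6]
orientation: [[-0.944, 0.33, -0.003], [0.33, 0.944, -0.001], [0.003, -0.002, -1.0]]
contact_force: [0.6, 0.1, -1.2]
gripper_width: 0.263
```

```bash
python3 - <<'E'
from h import *
import pickle
s=r.read_state();R=s["orientation"];print(s["time"],s["tcp_pos"],s["contact_force"],s["gripper_width"])
out=[]
C={}
for n in("scene","top","wrist"):
    c=cam(n);C[n]=c
    g=s["tcp_pos"]+np.array([0,0,5.]);u,v=proj(c,g-[0,0,60]);print(n,[np.round(proj(c,g+[0,0,k]),1) for k in(28,-30,-115)])
    u,v=int(np.clip(u,50,510)),int(np.clip(v,38,380));x,y=max(u-50,0),max(v-38,0);print(x,y)
    out.append(cv2.resize(c["frame"][y:y+75,x:x+100],(400,300),interpolation=cv2.INTER_CUBIC) if n!="wrist" else cv2.resize(c["frame"],(400,300)))
pickle.dump(C,open("d2.pkl","wb"))
o=np.vstack([np.hstack(out[:2]),np.hstack([out[2],np.zeros_like(out[2])])])
cv2.imwrite("pics/c2.png",o[:,:,::-1])
E
```

```text
4.3 [456.01888729 202.55535231 338.55266116] [ 0.62140505  0.09800981 -1.17983425] 0.26302393463135665
scene [array([341.8,  70.8]), array([338.9,  96.3]), array([335., 130.])]
287 70
top [array([151.2, 248.6]), array([162.2, 254.8]), array([175.4, 262.3])]
117 219
wrist [array([279.5, 317.1]), array([279.3, 252.6]), array([279.1, 210.1])]
229 195
```

View pics/c2.png

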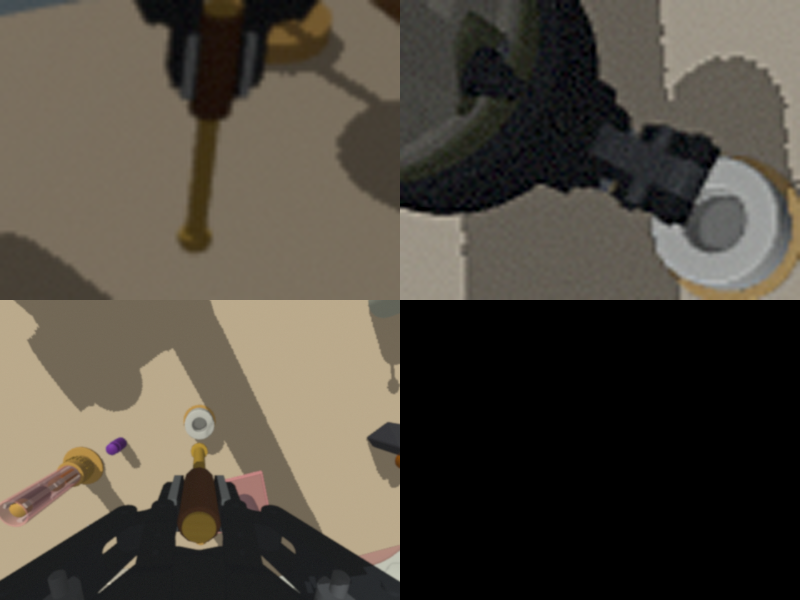

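Rod gripped upright: the foot is at scene (336,130), against (335,130) predicted. The column mouth is at wrist (38,290). Next I carry the rod toward the column, staying above rim height.

Request:
{"fn": "play_rows", "kwargs": {"travel": [[-0.03,-0.08,0],[-0.08,-0.22,0],[-0.13,-0.36,0],[-0.18,-0.5,0],[-0.23,-0.64,0],[-0.28,-0.76,0],[-0.32,-0.85,0],[-0.34,-0.9,0],[-0.34,-0.9,0],[-0.34,-0.9,0],[-0.34,-0.9,0]], "rot": [[0,0,0],[0,0,0],[0,0,0],[0,0,0],[0,0,0],[0,0,0],[0,0,0],[0,0,0],[0,0,0],[0,0,0],[0,0,0]], "gripper": [10,10,10,10,10,10,10,10,10,10,10]}}

```text
time: 5.55
tcp_pos: [462.1, -36.8, 339.2]
orientation: [[-0.945, 0.328, -0.003], [0.328, 0.945, -0.001], [0.003, -0.002, -1.0]]
contact_force: [-0.5, 0.1, -0.8]
gripper_width: 0.262
```

```bash
python3 - <<'E'
from h import *
import pickle
s=r.read_state();R=s["orientation"];print(s["time"],s["tcp_pos"],s["contact_force"],s["gripper_width"])
c=cam("wrist");pickle.dump(c,open("w3.pkl","wb"))
u,v=proj(c,[465.5,-92.3,200]);print(u,v,c["fx"],c["cx"],c["cy"])
x,y=max(int(u)-80,0),max(int(v)-75,0);print(x,y);cv2.imwrite("pics/w3.png",cv2.resize(c["frame"][y:y+150,x:x+200],(800,600),interpolation=cv2.INTER_CUBIC)[:,:,::-1])
E
```

```text
5.55 [462.09170686 -36.82898902 339.15667192] [-0.50757492  0.11737562 -0.78195003] 0.2624003888112507
226.06253564586152 222.728415171826 292.9141250888883 278.2059637575054 207.4393226380169
146 147
```

View pics/w3.png

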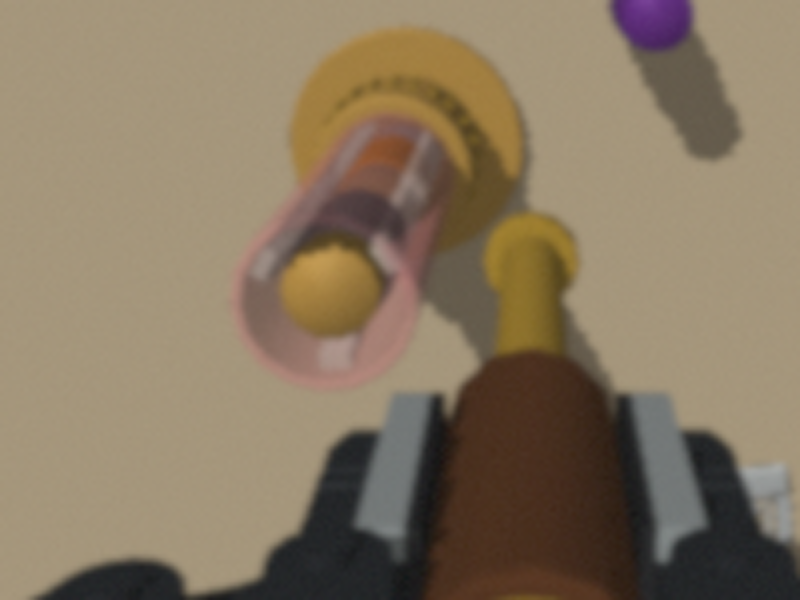

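The mouth ring is centred at about (326,300) in the crop, wrist (227.5,222). That is within 1.5 px of prediction. The gilt cap lies inside it and the rod foot is at crop (531,250).

```bash
python3 - <<'E'
from h import *
import pickle
c=pickle.load(open("w3.pkl","rb"));s=r.read_state();R=s["orientation"]
f=s["tcp_pos"]+R[:,2]*110;print("foot",f,"pred px",proj(c,f))
m=onz(c,227.5,222,200);print("mouth",m,"foot seen",onz(c,278.7,209.5,f[2]), "delta tool/250",R.T@(np.array([m[0],m[1],f[2]])-f)/250)
import pickle
m=np.array([465.8,-91.8,f[2]]);print(R.T@(m-f)/250)
E
```

```text
foot [461.81104222 -36.89332821 229.22011479] pred px (np.float64(278.9049783156967), np.float64(209.91667630924073))
mouth [465.26513754 -90.70645188 200.        ] foot seen [461.40415348 -36.93671129 229.22011479] delta tool/250 [-8.36466109e-02 -1.98815881e-01  1.36358210e-04]
[-8.71022877e-02 -2.02246493e-01  1.33440040e-04]
```

Request:
{"fn": "play_rows", "kwargs": {"travel": [[-0.04,-0.1,0],[-0.085,-0.2,0],[-0.085,-0.2,0],[-0.085,-0.2,0],[-0.085,-0.2,0]], "rot": [[0,0,0],[0,0,0],[0,0,0],[0,0,0],[0,0,0]], "gripper": [10,10,10,10,10]}}

```text
time: 6.1
tcp_pos: [465.7, -90.0, 339.3]
orientation: [[-0.945, 0.327, -0.003], [0.327, 0.945, -0.0], [0.003, -0.001, -1.0]]
contact_force: [-0.4, 0.1, -0.7]
gripper_width: 0.26
```

```bash
python3 - <<'E'
from h import *
import pickle
s=r.read_state();R=s["orientation"];print(s["time"],s["tcp_pos"],s["contact_force"],R[:,2])
f=s["tcp_pos"]+R[:,2]*110;print(f)
o=[]
for n in("wrist","scene"):
    c=cam(n);pickle.dump(c,open(f"{n}4.pkl","wb"));u,v=proj(c,[465.4,-91.2,215]);x,y=int(u)-40,int(v)-50;print(n,x,y,"foot",proj(c,f),"mouth",proj(c,[465.4,-91.2,200]))
    o.append(cv2.resize(c["frame"][y:y+100,x:x+80],(400,500),interpolation=cv2.INTER_CUBIC))
cv2.imwrite("pics/w4.png",np.hstack(o)[:,:,::-1])
E
```

```text
6.1 [465.69416773 -89.95052391 339.30832066] [-0.38762709  0.06573582 -0.72055226] [-3.19796607e-03 -3.33936939e-04 -9.99994831e-01]
[465.34239146 -89.98725697 229.30888928]
wrist 237 155 foot (np.float64(278.86652704916094), np.float64(209.81809598296022)) mouth (np.float64(277.6441886528162), np.float64(201.43787767666205))
scene 172 118 foot (np.float64(212.29055187146142), np.float64(163.06834423563348)) mouth (np.float64(213.17933624772846), np.float64(174.22412569419095))
```

View pics/w4.png

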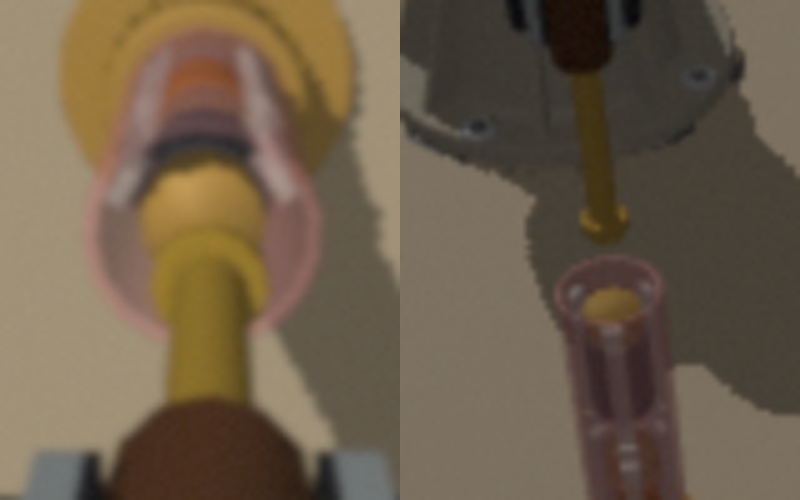

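Rod foot and mouth agree within about 1 mm in both views. Next I lower with a 1 mm correction to just inside the mouth.

Request:
{"fn": "play_rows", "kwargs": {"travel": [[-0.001,-0.004,0.02],[-0.001,-0.004,0.05],[-0.001,-0.004,0.08],[-0.001,-0.004,0.11],[-0.001,-0.004,0.13],[-0.001,-0.004,0.14],[-0.001,-0.004,0.15],[-0.001,-0.004,0.16],[-0.001,-0.004,0.16],[-0.001,-0.004,0.16]], "rot": [[0,0,0],[0,0,0],[0,0,0],[0,0,0],[0,0,0],[0,0,0],[0,0,0],[0,0,0],[0,0,0],[0,0,0]], "gripper": [10,10,10,10,10,10,10,10,10,10]}}

```text
time: 7.2
tcp_pos: [465.7, -91.2, 299.5]
orientation: [[-0.945, 0.327, -0.002], [0.327, 0.945, -0.001], [0.002, -0.002, -1.0]]
contact_force: [-0.2, 1.0, 0.3]
gripper_width: 0.261
```

Request:
{"fn": "play_rows", "kwargs": {"travel": [[0,0,0.01],[0,0,0.02],[0,0,0.03],[0,0,0.04],[0,0,0.05],[0,0,0.06],[0,0,0.068],[0,0,0.072],[0,0,0.076]], "rot": [[0,0,0],[0,0,0],[0,0,0],[0,0,0],[0,0,0],[0,0,0],[0,0,0],[0,0,0],[0,0,0]], "gripper": [10,10,10,10,10,10,10,10,10]}}

```text
time: 8.1
tcp_pos: [465.7, -91.2, 281.0]
orientation: [[-0.945, 0.327, -0.002], [0.327, 0.945, -0.001], [0.001, -0.002, -1.0]]
contact_force: [-1.7, -0.9, 7.3]
gripper_width: 0.258
```

Request:
{"fn": "play_rows", "kwargs": {"travel": [[0,0,0.002],[0,0,0.004],[0,0,0.006],[0,0,0.008],[0,0,0.008]], "rot": [[0,0,0],[0,0,0],[0,0,0],[0,0,0],[0,0,0]], "gripper": [10,10,10,10,10]}}

```text
time: 8.6
tcp_pos: [466.0, -91.3, 279.9]
orientation: [[-0.945, 0.327, -0.0], [0.327, 0.945, -0.002], [-0.0, -0.002, -1.0]]
contact_force: [-1.3, -0.1, 7.3]
gripper_width: 0.259
```

Request:
{"fn": "play_rows", "kwargs": {"travel": [[0,0,0.003],[0,0,0.006],[0,0,0.009],[0,0,0.012],[0,0,0.012]], "rot": [[0,0,0],[0,0,0],[0,0,0],[0,0,0],[0,0,0]], "gripper": [10,10,10,10,10]}}

```text
time: 9.1
tcp_pos: [466.3, -91.4, 277.9]
orientation: [[-0.945, 0.327, 0.001], [0.327, 0.945, -0.002], [-0.002, -0.002, -1.0]]
contact_force: [-0.9, -0.1, 6.8]
gripper_width: 0.262
```

Request:
{"fn": "play_rows", "kwargs": {"travel": [[0.003,0,0.004],[0.003,0,0.008],[0.003,0,0.012],[0.003,0,0.014],[0.003,0,0.014]], "rot": [[0,0.001,0],[0,0.001,0],[0,0.001,0],[0,0.001,0],[0,0.001,0]], "gripper": [10,10,10,10,10]}}

```text
time: 9.6
tcp_pos: [466.2, -91.3, 275.5]
orientation: [[-0.945, 0.326, 0.002], [0.326, 0.945, -0.002], [-0.002, -0.002, -1.0]]
contact_force: [-0.1, 0.1, 5.9]
gripper_width: 0.263
```

Request:
{"fn": "play_rows", "kwargs": {"travel": [[0.003,0,0.004],[0.003,0,0.008],[0.003,0,0.012],[0.003,0,0.014],[0.003,0,0.014]], "rot": [[0,0.002,0],[0,0.002,0],[0,0.002,0],[0,0.002,0],[0,0.002,0]], "gripper": [10,10,10,10,10]}}

```text
time: 10.1
tcp_pos: [466.2, -91.3, 273.1]
orientation: [[-0.945, 0.326, 0.0], [0.326, 0.945, -0.002], [-0.001, -0.002, -1.0]]
contact_force: [-0.5, 0.0, 6.2]
gripper_width: 0.263
```

Request:
{"fn": "play_rows", "kwargs": {"travel": [[0.003,0,0.004],[0.003,0,0.008],[0.003,0,0.012],[0.003,0,0.014],[0.003,0,0.014]], "rot": [[0,0.002,0],[0,0.002,0],[0,0.002,0],[0,0.002,0],[0,0.002,0]], "gripper": [10,10,10,10,10]}}

```text
time: 10.6
tcp_pos: [466.3, -91.4, 270.7]
orientation: [[-0.945, 0.326, -0.001], [0.326, 0.945, -0.001], [0.001, -0.002, -1.0]]
contact_force: [0.8, 0.5, 6.5]
gripper_width: 0.263
```

Request:
{"fn": "play_rows", "kwargs": {"travel": [[0.004,0,0.004],[0.004,0,0.008],[0.004,0,0.012],[0.004,0,0.014],[0.004,0,0.014]], "rot": [[0,0.001,0],[0,0.001,0],[0,0.001,0],[0,0.001,0],[0,0.001,0]], "gripper": [10,10,10,10,10]}}

```text
time: 11.1
tcp_pos: [466.1, -91.3, 268.4]
orientation: [[-0.945, 0.326, -0.0], [0.326, 0.945, -0.002], [-0.0, -0.002, -1.0]]
contact_force: [-0.5, 0.2, 7.0]
gripper_width: 0.264
```

Request:
{"fn": "play_rows", "kwargs": {"travel": [[0.004,0,0.004],[0.004,0,0.008],[0.004,0,0.012],[0.004,0,0.014],[0.004,0,0.014]], "rot": [[0,0.001,0],[0,0.001,0],[0,0.001,0],[0,0.001,0],[0,0.001,0]], "gripper": [10,10,10,10,10]}}

```text
time: 11.6
tcp_pos: [466.0, -91.3, 266.0]
orientation: [[-0.945, 0.326, 0.0], [0.326, 0.945, -0.002], [-0.001, -0.002, -1.0]]
contact_force: [-0.5, 0.2, 6.5]
gripper_width: 0.26
```

Request:
{"fn": "play_rows", "kwargs": {"travel": [[0.004,0,0.004],[0.004,0,0.008],[0.004,0,0.012],[0.004,0,0.014],[0.004,0,0.014]], "rot": [[0,0.001,0],[0,0.001,0],[0,0.001,0],[0,0.001,0],[0,0.001,0]], "gripper": [10,10,10,10,10]}}

```text
time: 12.1
tcp_pos: [465.8, -91.2, 263.6]
orientation: [[-0.945, 0.326, 0.001], [0.326, 0.945, -0.002], [-0.001, -0.002, -1.0]]
contact_force: [0.0, 0.0, 7.6]
gripper_width: 0.257
```

Foot at about 153.6. Two more of the same.

Request:
{"fn": "play_rows", "kwargs": {"travel": [[0.002,0,0.004],[0.002,0,0.008],[0.002,0,0.012],[0.002,0,0.014],[0.002,0,0.014]], "rot": [[0,0.001,0],[0,0.001,0],[0,0.001,0],[0,0.001,0],[0,0.001,0]], "gripper": [10,10,10,10,10]}}

```text
time: 12.6
tcp_pos: [466.0, -91.3, 261.2]
orientation: [[-0.945, 0.326, 0.001], [0.326, 0.945, -0.002], [-0.002, -0.002, -1.0]]
contact_force: [-0.1, 0.0, 6.5]
gripper_width: 0.258
```

Request:
{"fn": "play_rows", "kwargs": {"travel": [[0.002,0,0.004],[0.002,0,0.008],[0.002,0,0.012],[0.002,0,0.014],[0.002,0,0.014]], "rot": [[0,0.001,0],[0,0.001,0],[0,0.001,0],[0,0.001,0],[0,0.001,0]], "gripper": [10,10,10,10,10]}}

```text
time: 13.1
tcp_pos: [466.2, -91.3, 259.0]
orientation: [[-0.945, 0.326, 0.002], [0.326, 0.945, -0.002], [-0.002, -0.002, -1.0]]
contact_force: [-0.1, 0.6, 8.7]
gripper_width: 0.264
```

Request:
{"fn": "play_rows", "kwargs": {"travel": [[0.002,0,0.004],[0.002,0,0.008],[0.002,0,0.012],[0.002,0,0.014],[0.002,0,0.014]], "rot": [[0,0.001,0],[0,0.001,0],[0,0.001,0],[0,0.001,0],[0,0.001,0]], "gripper": [10,10,10,10,10]}}

```text
time: 13.6
tcp_pos: [466.8, -91.4, 258.4]
orientation: [[-0.945, 0.326, 0.004], [0.326, 0.945, -0.003], [-0.005, -0.002, -1.0]]
contact_force: [-2.4, 1.5, 16.1]
gripper_width: 0.261
```

It has stopped yielding at foot z ≈ 148, which puts the floor at about 28 mm (range 10–45). Next is a steady lean.

Request:
{"fn": "play_rows", "kwargs": {"travel": [[0.004,0,0.006],[0.004,0,0.012],[0.004,0,0.015],[0.004,0,0.015],[0.004,0,0.015],[0.004,0,0.015],[0.004,0,0.015],[0.004,0,0.015]], "rot": [[0,0.003,0],[0,0.003,0],[0,0.003,0],[0,0.003,0],[0,0.003,0],[0,0.003,0],[0,0.003,0],[0,0.003,0]], "gripper": [10,10,10,10,10,10,10,10]}}

```text
time: 14.4
tcp_pos: [467.2, -91.5, 258.3]
orientation: [[-0.945, 0.326, 0.004], [0.326, 0.945, -0.003], [-0.005, -0.002, -1.0]]
contact_force: [-3.2, 0.9, 21.2]
gripper_width: 0.26
```

Request:
{"fn": "play_rows", "kwargs": {"travel": [[0.005,-0.001,0.008],[0.005,-0.001,0.014],[0.005,-0.001,0.014],[0.005,-0.001,0.014],[0.005,-0.001,0.014],[0.005,-0.001,0.014],[0.005,-0.001,0.014]], "rot": [[0,0.004,0],[0,0.004,0],[0,0.004,0],[0,0.004,0],[0,0.004,0],[0,0.004,0],[0,0.004,0]], "gripper": [10,10,10,10,10,10,10]}}

```text
time: 15.1
tcp_pos: [467.3, -91.6, 258.2]
orientation: [[-0.945, 0.326, 0.002], [0.326, 0.945, -0.002], [-0.003, -0.002, -1.0]]
contact_force: [-2.3, 1.2, 20.5]
gripper_width: 0.264
```

Firm at 20–21 N, with z steady at 258.2–258.3. Lifting out.

Request:
{"fn": "play_rows", "kwargs": {"travel": [[0.003,0,-0.01],[0.005,0,-0.04],[0.005,0,-0.09],[0.005,0,-0.15],[0.005,0,-0.22],[0.005,0,-0.29],[0.005,0,-0.33],[0.005,0,-0.33],[0.005,0,-0.33]], "rot": [[0,0.003,0],[0,0.003,0],[0,0.003,0],[0,0.003,0],[0,0.003,0],[0,0.003,0],[0,0.003,0],[0,0.003,0],[0,0.003,0]], "gripper": [10,10,10,10,10,10,10,10,10]}}

```text
time: 16.0
tcp_pos: [465.8, -91.0, 340.0]
orientation: [[-0.945, 0.326, -0.005], [0.326, 0.945, 0.0], [0.004, -0.002, -1.0]]
contact_force: [0.2, -0.5, -2.2]
gripper_width: 0.26
```

```bash
python3 - <<'E'
from h import *
import pickle
s=r.read_state();R=s["orientation"];print(s["time"],s["tcp_pos"],s["contact_force"],R[:,2])
f=s["tcp_pos"]+R[:,2]*110
o=[]
for n in("wrist","scene"):
    c=cam(n);u,v=proj(c,[465.4,-91.2,190]);x,y=int(u)-40,int(v)-50;print(n,x,y,"foot",proj(c,f))
    o.append(cv2.resize(c["frame"][y:y+100,x:x+80],(400,500),interpolation=cv2.INTER_CUBIC))
cv2.imwrite("pics/w5.png",np.hstack(o)[:,:,::-1])
# stand mouth by the empty-well views
D=pickle.load(open("d2.pkl","rb"));print("stand wrist",onz(D["wrist"],279,174,55),"top",onz(D["top"],196,274.5,55), tri(D["wrist"],(279,174),D["top"],(196,274.5)))
for n,(a,b) in{"wrist":(279,174),"top":(196,274)}.items():
    I=D[n]["frame"][b-25:b+25,a-25:a+25].astype(int);m=((I.min(2)>120)&(I.max(2)-I.min(2)<30)).astype(np.uint8)
    cs=max(cv2.findContours(m,0,1)[0],key=cv2.contourArea);print(n,cv2.minEnclosingCircle(cs),cv2.contourArea(cs))
E
```

```text
16.0 [465.78635045 -90.98926339 340.00942352] [ 0.18908142 -0.54589255 -2.20403449] [-4.69847083e-03  1.22652517e-05 -9.99988962e-01]
wrist 238 148 foot (np.float64(278.8657199125094), np.float64(209.81927905935697))
scene 173 127 foot (np.float64(211.77614608193272), np.float64(162.89572754230113))
stand wrist [454.55089705 203.04835416  55.        ] top [453.94573222 200.28633158  55.        ] (array([455.42760715, 202.27789797,  45.19839936]), np.float64(1.4541080003870324))
wrist ((24.5, 23.84883689880371), 21.854656219482422) 1320.0
top ((25.938356399536133, 26.02054786682129), 17.05372428894043) 439.0
```

View pics/w5.png

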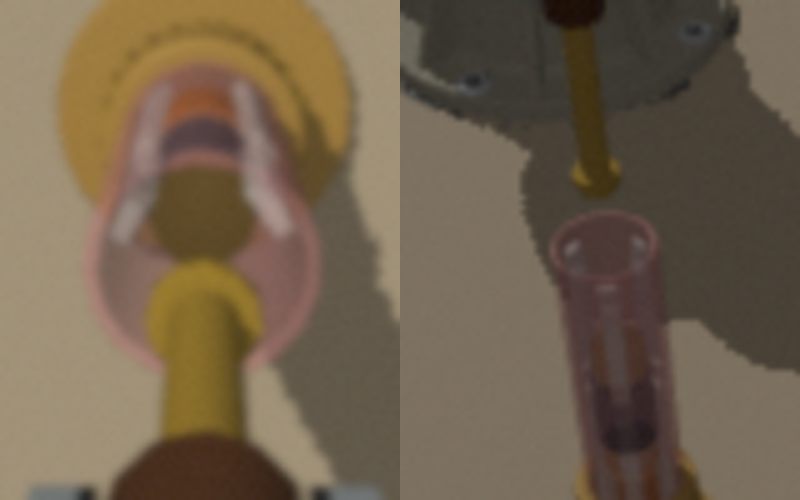

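The wrist and scene views show both vials low in the tube, cap to base with no gap, and the rod clear above. Next I carry it back.

Request:
{"fn": "play_rows", "kwargs": {"travel": [[0.03,0.08,0],[0.08,0.22,0],[0.13,0.36,0],[0.18,0.5,0],[0.23,0.64,0],[0.28,0.76,0],[0.32,0.85,0],[0.34,0.9,0],[0.34,0.9,0],[0.34,0.9,0]], "rot": [[0,-0.002,0],[0,-0.002,0],[0,-0.002,0],[0,-0.002,0],[0,-0.002,0],[0,-0.002,0],[0,-0.002,0],[0,-0.002,0],[0,-0.002,0],[0,-0.002,0]], "gripper": [10,10,10,10,10,10,10,10,10,10]}}

```text
time: 17.1
tcp_pos: [458.4, 149.2, 339.3]
orientation: [[-0.945, 0.326, -0.002], [0.326, 0.945, -0.002], [0.002, -0.002, -1.0]]
contact_force: [0.2, -0.5, -1.0]
gripper_width: 0.261
```

Request:
{"fn": "play_rows", "kwargs": {"travel": [[0.04,0.1,0],[0.08,0.195,0],[0.08,0.195,0.05],[0.08,0.195,0.16],[0.08,0.195,0.28],[0.08,0.195,0.4],[0.08,0.195,0.5],[0.08,0.195,0.57],[0.08,0.195,0.59],[0.08,0.195,0.59],[0.08,0.195,0.59],[0.08,0.195,0.59]], "rot": [[0,0,0],[0,0,0],[0,0,0],[0,0,0],[0,0,0],[0,0,0],[0,0,0],[0,0,0],[0,0,0],[0,0,0],[0,0,0],[0,0,0]], "gripper": [10,10,10,10,10,10,10,10,10,10,10,10]}}

```text
time: 18.3
tcp_pos: [456.0, 201.5, 193.0]
orientation: [[-0.945, 0.326, -0.0], [0.326, 0.945, -0.001], [-0.0, -0.001, -1.0]]
contact_force: [0.6, 0.9, -1.8]
gripper_width: 0.265
```

```bash
python3 - <<'E'
from h import *
s=r.read_state();R=s["orientation"];print(s["time"],s["tcp_pos"],s["contact_force"],R[:,2])
f=s["tcp_pos"]+R[:,2]*110;print("foot",f)
o=[]
for n in("wrist","scene"):
    c=cam(n);u,v=proj(c,[455,202,60]);x,y=int(u)-40,int(v)-50;print(n,x,y,"foot",proj(c,f),"mouth(455,202)",proj(c,[455,202,55]))
    o.append(cv2.resize(c["frame"][y:y+100,x:x+80],(400,500),interpolation=cv2.INTER_CUBIC))
cv2.imwrite("pics/w6.png",np.hstack(o)[:,:,::-1])
E
```

```text
18.3 [456.01442358 201.47268883 193.00486138] [ 0.58622881  0.92571131 -1.79517987] [-1.06343282e-04 -1.17189777e-03 -9.99999308e-01]
foot [456.00272582 201.34378007  83.00493754]
wrist 239 151 foot (np.float64(278.86644386949837), np.float64(209.8171384257285)) mouth(455,202) (np.float64(279.1395361922111), np.float64(200.04977984602547))
scene 288 135 foot (np.float64(328.8573950228111), np.float64(178.97434112292484)) mouth(455,202) (np.float64(327.93679672204644), np.float64(187.03248117788522))
```

View pics/w6.png

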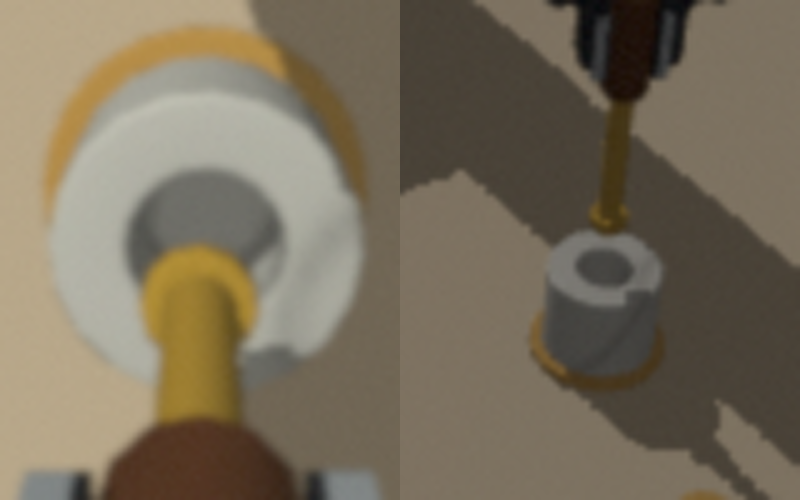

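The foot hangs about 1 mm off the well axis in the wrist view: ring centre (280,199.6), predicted (279.1,200.0). The well allows ±5 mm. I lower it with a small correction.

Request:
{"fn": "play_rows", "kwargs": {"travel": [[0.003,0.004,0.03],[0.003,0.004,0.07],[0.003,0.004,0.1],[0.003,0.004,0.13],[0.003,0.004,0.16],[0.003,0.004,0.19],[0.003,0.004,0.22],[0.003,0.004,0.25],[0.003,0.004,0.27],[0.003,0.004,0.275],[0.003,0.004,0.275]], "rot": [[0,0,0],[0,0,0],[0,0,0],[0,0,0],[0,0,0],[0,0,0],[0,0,0],[0,0,0],[0,0,0],[0,0,0],[0,0,0]], "gripper": [10,10,10,10,10,10,10,10,10,10,10]}}

```text
time: 19.5
tcp_pos: [455.2, 202.7, 123.8]
orientation: [[-0.945, 0.326, -0.001], [0.326, 0.945, -0.001], [0.0, -0.002, -1.0]]
contact_force: [-0.4, 0.3, -1.2]
gripper_width: 0.261
```

Request:
{"fn": "play_rows", "kwargs": {"travel": [[0,0,0.004],[0,0,0.008],[0,0,0.012],[0,0,0.014],[0,0,0.014]], "rot": [[0,0,0],[0,0,0],[0,0,0],[0,0,0],[0,0,0]], "gripper": [10,10,10,10,10]}}

```text
time: 20.0
tcp_pos: [455.2, 202.6, 120.3]
orientation: [[-0.945, 0.326, -0.001], [0.326, 0.945, -0.001], [0.0, -0.002, -1.0]]
contact_force: [0.3, 0.5, -1.5]
gripper_width: 0.263
```

Request:
{"fn": "play_rows", "kwargs": {"travel": [[0,0,0.004],[0,0,0.008],[0,0,0.01],[0,0,0.01]], "rot": [[0,0,0],[0,0,0],[0,0,0],[0,0,0]], "gripper": [10,10,10,10]}}

```text
time: 20.4
tcp_pos: [455.9, 202.7, 120.0]
orientation: [[-0.945, 0.326, 0.002], [0.326, 0.945, -0.001], [-0.002, -0.001, -1.0]]
contact_force: [-3.0, -1.5, 13.8]
gripper_width: 0.266
```

Contact with the well floor at the same height as at pick-up. I release gently, then rise.

Request:
{"fn": "play_rows", "kwargs": {"travel": [[0,0,0],[0,0,0],[0,0,0],[0,0,0],[0,0,0],[0,0,0],[0,0,0],[0,0,0],[0,0,0],[0,0,-0.04],[0,0,-0.12],[0,0,-0.24],[0,0,-0.38],[0,0,-0.5],[0,0,-0.6],[0,0,-0.6],[0,0,-0.6],[0,0,-0.6]], "rot": [[0,0,0],[0,0,0],[0,0,0],[0,0,0],[0,0,0],[0,0,0],[0,0,0],[0,0,0],[0,0,0],[0,0,0],[0,0,0],[0,0,0],[0,0,0],[0,0,0],[0,0,0],[0,0,0],[0,0,0],[0,0,0]], "gripper": [30,35,40,50,65,80,100,100,100,100,100,100,100,100,100,100,100,100]}}

```text
time: 22.2
tcp_pos: [455.1, 202.7, 269.3]
orientation: [[-0.945, 0.326, 0.0], [0.326, 0.945, -0.002], [-0.001, -0.001, -1.0]]
contact_force: [0.1, -0.2, -0.1]
gripper_width: 1.002
```

```bash
python3 - <<'E'
from h import *
s=r.read_state();print(s["time"],s["tcp_pos"],s["contact_force"],s["gripper_width"])
a=cam("scene")["frame"];save(cam("wrist"),"pics/wr7.png")
w=cv2.imread("pics/wr7.png")[:,:,::-1]
o=np.hstack([cv2.resize(a[130:310,160:440],(400,257)),cv2.resize(w,(400,257))])
z=np.hstack([cv2.resize(a[150:210,290:370],(400,300),interpolation=2),cv2.resize(a[165:255,170:290],(400,300),interpolation=2)])
cv2.imwrite("pics/f7.png",np.vstack([o,z])[:,:,::-1])
E
```

```text
22.2 [455.12949482 202.73517022 269.28810157] [ 0.10274703 -0.2161205  -0.06636207] 1.002492648289724
```

View pics/f7.png

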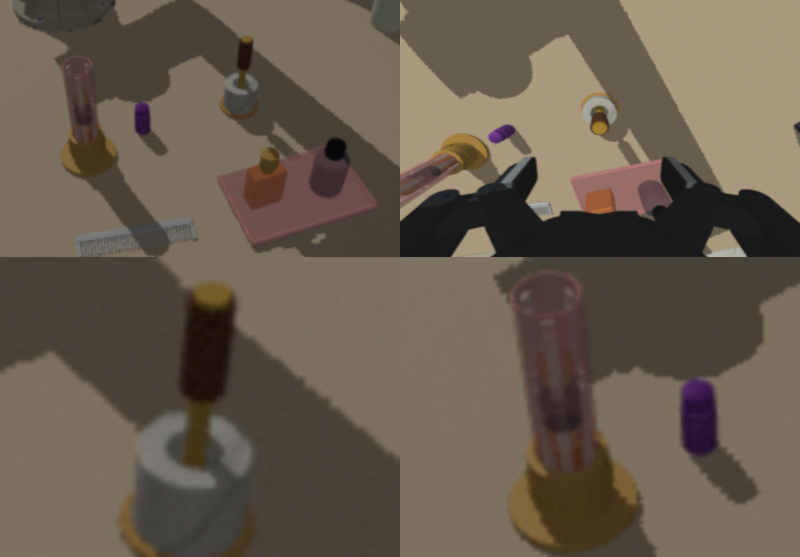

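The rod stands in its stand and the vials are low and stacked. The bottles, comb and purple vial haven't moved, and the gripper is open and clear. Handing in.

```bash
python3 -c "
from rig import r
print(r.job_done())"
```

```text
the job is handed in; nothing more can be done
None
```

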